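Hold the hidden bolt head while the nut is being run

ROBOT

A 7-joint arm with a two-finger parallel gripper is mounted at the origin on a cart in front of the work surface, level with it; the furniture and walls round the work are solid. World frame = base frame: x ahead of the robot, y to its left, z up, the work surface at z = 0. Lengths are in m, angles in rad, forces in N, time in s.
With the tool pointing down it reaches from about 0.425 to 0.925 m from the base axis. Payload 6.8 kg.
Tool frame: the origin (TCP) lies at the very end of the fingers, on their centre line; the grasp point (between the pads) lies 19 mm behind it; y points along the fingers, z is the direction in which the jaws open and shut, and the axes are right-handed (so a half turn about y gives the same grasp; the last joint's range is limited). The gripper opens to 85 mm and grips with 20 to 120 N. Pads are 22 mm wide; open, the fingers measure 114 mm over their backs; the gripper's body (76 mm by 85 mm) begins 54 mm behind the grasp point. The pads swing forward as they close: fully open they stand 13 mm farther back than shut.
Start: joints at [1.131, 0.477, 0.022, 1.555, -0.011, 1.109, -0.083], TCP at [0.22, -0.638, 0.231] pointing down, gripper open.
Joint ranges: [-2.96, 2.96], [-0.34, 2.1], [-1.41, 1.46], [0.24, 2.44], [-1.37, 4.51], [0.17, 1.92], [-2.96, 2.96]. Speed limits (rad/s): [2.39, 2.39, 3.14, 3.14, 3.14, 3.14, 3.14].

INTERFACE

Orientations are given as a rotation vector (axis times angle).
In Python, from bench import r gives the robot as it stands.
- The arm moves only by the tool drive_tool, never from a script. Its argument "series" is a list of rows, each a list of 7 numbers: the shift along the tool's x, y, z in mm, then the turn, a rotation vector about the tool's x, y, z in degrees, then the finger opening in mm, from 0 to 85.4. In form: [[tx, ty, tz, wx, wy, wz, grip], ...]. A call has 1 to 5 rows; each row is the pose to reach, as a shift and turn from the pose measured when the call began, along the tool's axes at that moment; what a row does not reach only later rows make up. A row lasts 1/10 s, in which the tool goes at most 50 mm and 8.59 degrees, less where a joint would pass 70% of its speed; a pose out of reach is approached as far as the arm can. A call with a gripper value outside its range is refused whole. The fingers move at their own pace and stop on an object; "squeeze" is the grip in N (left out, the last holds). Time passes only in rows, so rows that repeat a pose let the fingers close. It gives the time, the measured TCP pose, the force and the opening at its end, in the units of the state.
- r.get_obs(): the state, without advancing time (a new reading comes with each control period).
- r.grab_frame(name): name is "side" or "top" or "wrist"; returns a dict with "frame" (400x640x3 uint8, blue, green, red), "intrinsics" (3x3 intrinsics, pixels), "rvec" (rotation vector, rad) and "tvec" (3), from world to camera coordinates, as OpenCV has them. Camera axes: x right, y down, z forward; pixel columns grow to the right and rows downward; lengths in m; the calibration is good to about 2 mm. The wrist camera is an equidistant fisheye: a pixel r from the principal point sees the ray r / f radians off the axis. A picture is of the moment at which its call begins. There is no depth.
- r.hand_in(): hands the job in, once; it reports no verdict.
The state is a dict: "clock": time; "joints": joint angles; "qvel": joint speeds; "tau": joint torques, N m; "tcp_pos": TCP position; "orientation": TCP orientation; "contact_force": force on the tool from outside, world axes, zero at the start; "moment": the same for the moment, N m; "grip_width": finger opening in m.
Only numpy, scipy, OpenCV 4.12 (cv2) and the standard library are available. Lean on these libraries where they do the work, as an engineer would, in place of code of your own. Each camera call takes 0.05 s, during which the arm holds its last target.

TASK

The orange nut runner is turning one of the three nuts on the blue bracket, and that bolt is being dragged round with it. Reach down into the narrow gap behind the bracket, grip the hex head of that same bolt between the fingers so that it stops turning, and finish while still holding it still. Do not grip or push the other two bolts, do not bump or lean on the bracket fixture, and leave the small things beside it where they stand.

Things in the scene. Friction and masses are not known exactly. Their poses are not given: they have to be found in the camera images.
- fixture: Fixed fixture: base plate 74 x 208 x 10 mm and two upright plates 6 mm thick, 200 mm long, tops 88 mm above the worktop: blue bracket toward the robot, grey backing plate beyond; the 44 mm gap between them is open above and at both ends. Origin on the worktop under mid-gap; x from bracket to backing plate, y along the gap. Three equal bolts at y = -75, 0, 75 mm, axes along x, 62 mm above the worktop.
- nut_runner: Fixed nut runner: orange motor, 37 mm thick, 38 mm long, top 81 mm high, on a foot on the robot's side of the bracket, its steel socket over the nut of one of the three bolts. Origin on the worktop straight under the centre of the hex head of the bolt it drives, which is 62 mm above it in the middle of the gap. x points from the runner along the bolt to the head, y along the gap, z up.
- spindle (a joint): Angle (rad) of the driven bolt with socket and head; grows clockwise seen from the robot. Two flats face along +y and -y at 0.524 and every 1.047 rad from there. Free, it turns at 0.15 to 0.2 rad/s without end: 0.13 N m through a viscous drive (0.7 N m s/rad). Squeezed from both sides along y with about 60 N, the head settles on its flats within 2 s and stops.
- idle_bolt_1: One of the two bolts without a runner; it does not turn. Origin on the worktop straight under the centre of its head, which is 62 mm above, mid-gap. All three heads are dark hexagons 24 mm across flats, 28 mm across corners, 12 mm long along the bolt; between head and bracket a 4 mm washer 23 mm across and a 12 mm brass sleeve 21 mm across.
- idle_bolt_2: The other bolt without a runner, alike. Origin on the worktop straight under the centre of its head, which is 62 mm above.
- vial_c: Bystander: clear sample vial with red cap, 30 mm across, 50 mm high, standing left of the fixture; origin at the centre of its underside.
- hex_keys: Bystander: red hex key holder, 22 x 86 x 23 mm, lying right of the fixture; origin at the centre of its underside.
- weight_50g: Bystander: small steel balance weight, 21 mm across, 22 mm high, left of the fixture; origin at the centre of its underside.
Mind the look-alikes: they are no part of the job. What is shaped like the nut_runner but red is not meant.

How it is judged:
At the end, for the whole second after the job is handed in: Through the last second the driven bolt turns at less than 0.025 rad/s while the fingers press on it with more than 5 N and the grasp point lies at its head: within 16 mm along the bolt, 12 mm sideways and 18 mm in height of the head's centre (velocity of joint spindle between -0.025 and 0.025 rad/s and contact force between the fingers and nut_runner above 5 N and x of the grasp point in the frame of nut_runner between -0.016 and 0.016 m and y of the grasp point in the frame of nut_runner between -0.012 and 0.012 m and z of the grasp point in the frame of nut_runner between 0.044 and 0.08 m); the arm keeps its last pose, push and grip.
It fails at once if another bolt is gripped or pushed (more than 3 N) (contact force between any of the arm, the fingers and idle_bolt_1 above 3 N or contact force between any of the arm, the fingers and idle_bolt_2 above 3 N).
It fails at once if the robot bumps or leans on the bracket fixture (more than 15 N) (contact force between any of the arm, the fingers and fixture above 15 N).
It fails at once if a bystander is moved more than 15 mm (distance of any of vial_c, hex_keys, weight_50g from where it was at the start of the episode above 0.015 m).
It also fails if it takes over 32 s, if anything falls off the work surface, if the arm or the gripper's body presses on something with over 40 N, if the wrist force passes 120 N, or if a joint passes its speed limit or range.

## Working session

There is one attempt and no reset: what is moved stays moved. The work goes in short steps, Python scripts to look and compute and a tool call to move; the robot and the scene stay as the last step left them, time stands still between calls to the robot, and variables do not carry over. Pictures are saved under pics/ and viewed, and the job is handed in when it is done.

Besides the shell and the picture viewer there is one more tool, called after "Request:" as name(argument=value, ...) on one line, values as JSON. drive_tool: Moves the arm, as the interface text tells. Its arguments: {"type":"object","properties":{"series":{"type":"array","items":{"type":"array","items":{"type":"number"}}},"squeeze":{"type":"number"}},"required":["series"]}

```bash
mkdir -p pics; ls; python3 - <<'E'
from bench import r
import cv2
print(r.get_obs())
for n in ["side","top","wrist"]:
    f=r.grab_frame(n); cv2.imwrite(f"pics/{n}0.png",f["frame"]); print(n,f["intrinsics"].tolist(),f["rvec"],f["tvec"])
E
```

```text
pics
{'clock': 0.0, 'joints': array([ 1.13089661,  0.47782033,  0.02234381,  1.55645909, -0.01150542,
        1.10929895, -0.08308494]), 'qvel': array([-0.00314773, -0.00051987,  0.00081228,  0.00068687,  0.00033126,
        0.0007853 , -0.00126225]), 'tau': array([-3.41217101e-04, -5.96443641e+01,  1.60762109e+00, -2.81197894e+01,
        1.23248465e-02,  9.29052767e-03,  4.06629184e-06]), 'tcp_pos': array([ 0.21966764, -0.63762402,  0.23030901]), 'orientation': array([-0.3423688 ,  2.04369577, -2.03995974]), 'contact_force': array([0.87542143, 0.16181102, 0.43739192]), 'moment': array([-0.07826538,  0.07473118, -0.02509105]), 'grip_width': 0.08541531915908498}
side [[395.9977961110556, 0.0, 327.1440792448495], [0.0, 395.9977961110556, 192.6916871682675], [0.0, 0.0, 1.0]] [-0.01615251 -2.64232542  1.68553031] [0.47355415 0.07353612 0.86018286]
top [[409.31110531576866, 0.0, 312.9686665820743], [0.0, 409.31110531576866, 198.77733133065206], [0.0, 0.0, 1.0]] [ 2.13251392 -2.0666323   0.23062158] [-0.03181758  0.4798099   0.81470296]
wrist [[309.70691628693146, 0.0, 323.2823618027727], [0.0, 309.70691628693146, 199.42695156757338], [0.0, 0.0, 1.0]] [-2.33882304  1.66538261  0.27005378] [-0.67465    -0.04175328  0.37965888]
```

View pics/side0.png

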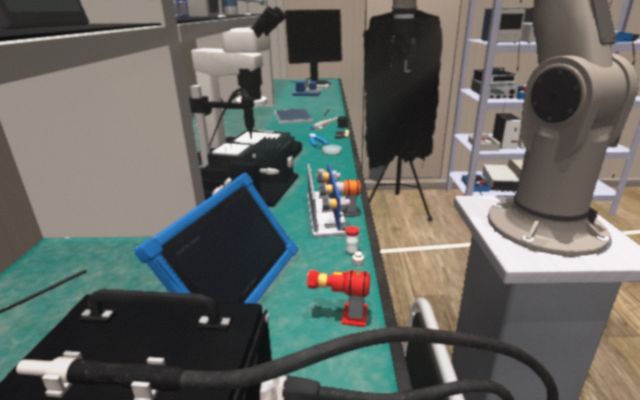

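View pics/top0.png

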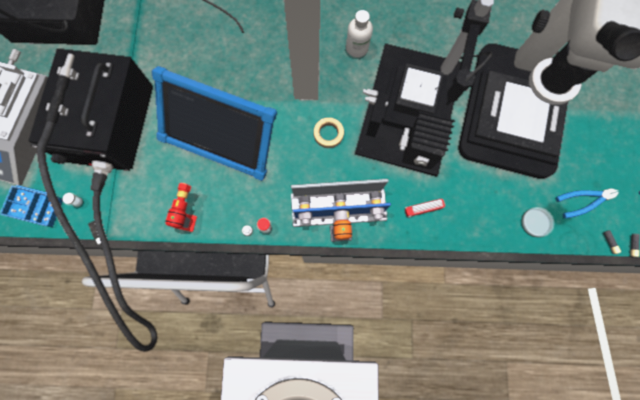

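View pics/wrist0.png

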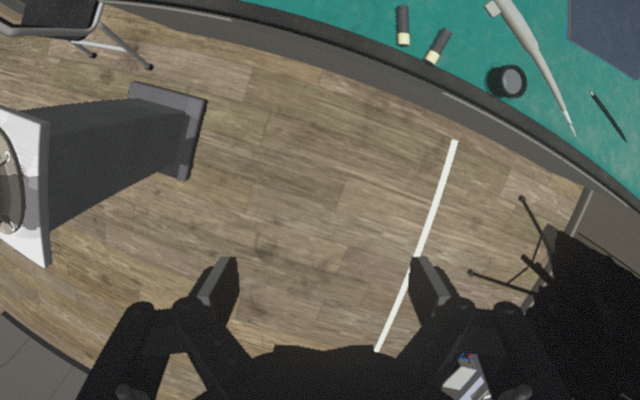

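The top view shows the fixture near (340,203), the orange runner at (343,228), the red decoy at (180,210), the vial at (264,226), the weight at (247,231) and the hex keys at (425,208). I'll zoom in and measure.

```bash
cat > h.py <<'E'
import numpy as np, cv2
from scipy.spatial.transform import Rotation as R
def cam(f):
    Rm=cv2.Rodrigues(np.array(f["rvec"],float))[0]; t=np.array(f["tvec"],float).ravel()
    return f["intrinsics"],Rm,t
def ray(f,uv,fish=False):
    K,Rm,t=cam(f)
    p=(np.array(uv,float)-[K[0,2],K[1,2]])/[K[0,0],K[1,1]]
    if fish:
        th=np.hypot(*p); s=np.sin(th)/max(th,1e-9); d=np.array([p[0]*s,p[1]*s,np.cos(th)])
    else: d=np.array([p[0],p[1],1.])
    return -Rm.T@t, Rm.T@(d/np.linalg.norm(d))
def onz(f,uv,z,fish=False):
    c,d=ray(f,uv,fish); return c+d*(z-c[2])/d[2]
def proj(f,P,fish=False):
    K,Rm,t=cam(f); q=Rm@np.array(P,float)+t
    if fish:
        rr=np.hypot(q[0],q[1]); th=np.arctan2(rr,q[2]); p=q[:2]/rr*th
    else: p=q[:2]/q[2]
    return p*[K[0,0],K[1,1]]+[K[0,2],K[1,2]]
E
python3 - <<'E'
import cv2
from bench import r
from h import *
im=cv2.imread("pics/top0.png"); c=im[170:250,280:400]; cv2.imwrite("pics/top0z.png",cv2.resize(c,None,fx=6,fy=6,interpolation=cv2.INTER_CUBIC))
im=cv2.imread("pics/side0.png"); c=im[150:250,290:390]; cv2.imwrite("pics/side0z.png",cv2.resize(c,None,fx=6,fy=6,interpolation=cv2.INTER_CUBIC))
f=r.grab_frame("top"); s=r.grab_frame("side")
print(ray(f,(0,0))[0],ray(s,(0,0))[0])
hsv=cv2.cvtColor(f["frame"],cv2.COLOR_BGR2HSV)
m=cv2.inRange(hsv,(8,150,90),(18,255,255)); m[:, :300]=0; 
for c in cv2.findContours(m,0,2)[0]:
    if cv2.contourArea(c)>15: print("or",cv2.boundingRect(c),onz(f,np.mean(c[:,0],0),0.07))
m=cv2.inRange(hsv,(105,130,50),(125,255,255)); m[:, :285]=0;m[:,395:]=0
for c in cv2.findContours(m,0,2)[0]:
    if cv2.contourArea(c)>15:
        print("bl",cv2.boundingRect(c),cv2.minAreaRect(c)); b=cv2.boxPoints(cv2.minAreaRect(c))
        for q in b: print(onz(f,q,0.088))
E
```

```text
[ 0.28703335 -0.02498809  0.90108727] [0.47198527 0.74679112 0.43486615]
or (334, 220, 17, 19) [ 0.41509848 -0.07911101  0.07      ]
bl (294, 203, 96, 14) ((341.6976623535156, 209.86569213867188), (7.602631568908691, 95.32530975341797), 86.05481719970703)
[0.44966171 0.02086787 0.088     ]
[ 0.46926389 -0.17175598  0.088     ]
[ 0.45357449 -0.17266089  0.088     ]
[0.43410233 0.01915687 0.088     ]
```

View pics/top0z.png

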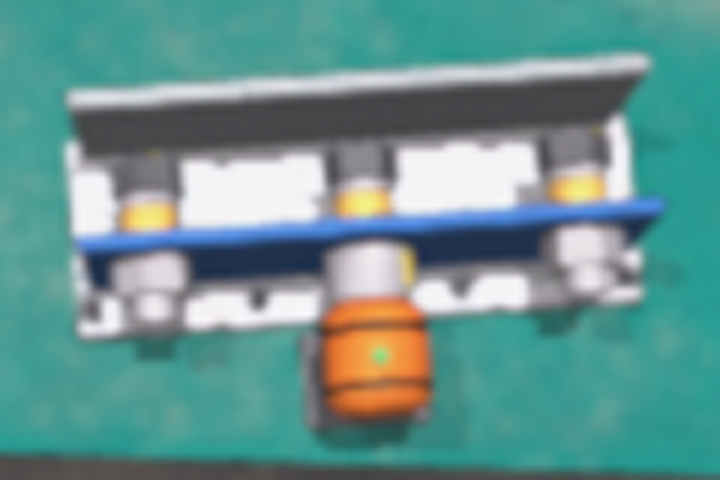

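View pics/side0z.png

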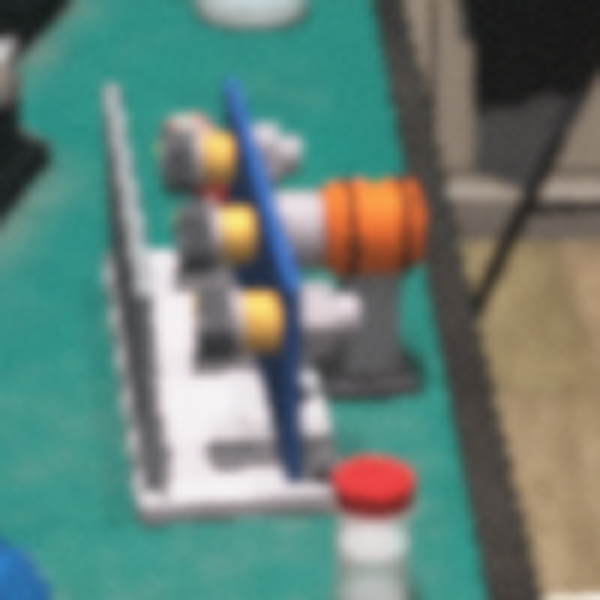

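The orange runner drives the middle bolt: in the zoom its socket sits at (365,265), with two free nuts on either side. Next I'll work out the fixture pose from both views.

```bash
python3 - <<'E'
from bench import r
from h import *
f=r.grab_frame("top"); s=r.grab_frame("side")
Z=lambda x,y:(280+(x+.5)/6-.5,170+(y+.5)/6-.5)
S=lambda x,y:(290+(x+.5)/6-.5,150+(y+.5)/6-.5)
L=onz(f,Z(78,241),.088);Rr=onz(f,Z(662,205),.088)
L2=onz(f,Z(68,95),.088);R2=onz(f,Z(648,62),.088)
print("bracket",L,Rr,np.linalg.norm(L-Rr),"back",L2,R2,np.linalg.norm(L2-R2))
for a,b in((L,Rr),(L2,R2)):
    d=a-b; print("yaw deg",np.degrees(np.arctan2(-d[0],d[1])))
print("mid",(L+Rr+L2+R2)/4)
for nm,p in(("headL",(147,170)),("headM",(361,158)),("headR",(573,146))): print(nm,onz(f,Z(*p),.074))
# side: plate ends near corner tops/far
print("side bracket far top",onz(s,S(232,85),.088),"back far top",onz(s,S(110,88),.088))
o=r.get_obs(); print(o["clock"]); Rt=R.from_rotvec(o["orientation"]).as_matrix(); print(Rt)
E
```

```text
bracket [0.44875937 0.02347194 0.088     ] [ 0.46733386 -0.17362553  0.088     ] 0.19797076275778713 back [0.49955301 0.02907093 0.088     ] [ 0.51741312 -0.1693399   0.088     ] 0.19921305835357814
yaw deg 5.383661377811558
yaw deg 5.14366308706663
mid [ 0.48326484 -0.07260564  0.088     ]
headL [0.47728817 0.00153388 0.074     ]
headM [ 0.48384733 -0.07231719  0.074     ]
headR [ 0.49039676 -0.14560881  0.074     ]
side bracket far top [ 0.46903506 -0.16851867  0.088     ] back far top [ 0.51910146 -0.16684697  0.088     ]
0.35
[[-9.45443043e-01 -1.22236161e-04  3.25787412e-01]
 [-3.25787435e-01  3.07032001e-04 -9.45442993e-01]
 [ 1.55401608e-05 -9.99999945e-01 -3.30104275e-04]]
```

Everything agrees: bracket length 198–199 mm, plate spacing 50 mm, bolt pitch 74 mm. The head is at about (0.4835, -0.0725) and the yaw at 5.3°. I'll move above it with the fingers partly closed.

Request:
drive_tool(series=[[-35, 0, -36, 0, 3, 0, 56], [-70, 0, -72, 0, 6, 0, 56], [-105, 0, -108, 0, 9, 0, 56], [-140, 0, -144, 0, 11, 0, 56], [-175, 0, -180, 0, 13.7, 0, 56]], squeeze=70)

```text
clock: 0.85
tcp_pos: [0.3268, -0.4101, 0.2313]
orientation: [-0.099, 2.175, -2.175]
contact_force: [1.4, -1.4, 0.1]
grip_width: 0.0563
```

```bash
cat >> h.py <<'E'
def togo(o,p,yaw=5.3):
    Rt=R.from_rotvec(o["orientation"]).as_matrix()
    a=np.radians(yaw); zt=np.array([np.sin(a),-np.cos(a),0]); yt=np.array([0,0,-1.]); xt=np.cross(yt,zt)
    T=np.column_stack([xt,yt,zt])
    return (Rt.T@(np.array(p)-o["tcp_pos"])*1000).round(1), np.degrees(R.from_matrix(Rt.T@T).as_rotvec()).round(2)
E
python3 - <<'E'
from bench import r
from h import *
o=r.get_obs(); print(o["clock"],o["tcp_pos"],o["grip_width"],o["qvel"].round(2)); print(togo(o,(.4835,-.0725,.2)))
E
```

```text
0.85 [ 0.32676782 -0.41006064  0.23132636] 0.05632374024176914 [-0.71 -0.39 -0.21  0.5   0.05 -0.13 -1.39]
(array([-186.7,   31.4, -321.9]), array([-0.  , -0.09, -0.01]))
```

Request:
drive_tool(series=[[-24, 0, -42, 0, 0, 0, 56], [-48, 0, -83, 0, 0, 0, 56], [-72, 0, -124, 0, 0, 0, 56], [-96, 0, -165, 0, 0, 0, 56], [-120, 0, -206, 0, 0, 0, 56]])

```text
clock: 1.35
tcp_pos: [0.4281, -0.1923, 0.2317]
orientation: [-0.098, 2.174, -2.175]
contact_force: [0.9, -0.4, 0.2]
grip_width: 0.0562
```

```bash
python3 - <<'E'
from bench import r
from h import *
o=r.get_obs(); print(o["clock"],o["tcp_pos"],o["grip_width"]); print(togo(o,(.4835,-.0725,.2)))
E
```

```text
1.35 [ 0.42814182 -0.19227796  0.23173507] 0.05619271088714087
(array([ -66. ,   31.7, -114.3]), array([-0.04, -0.1 , -0.06]))
```

Request:
drive_tool(series=[[-24, 6, -41, 0, 0, 0, 56], [-48, 12, -82, 0, 0, 0, 56], [-66, 25, -114.3, 0, 0, 0, 56], [-66, 31, -114.3, 0, 0, 0, 56], [-66, 31, -114.3, 0, 0, 0, 56]])

```text
clock: 1.85
tcp_pos: [0.483, -0.0718, 0.1999]
orientation: [-0.102, 2.174, -2.175]
contact_force: [-0.3, -0.8, 0.6]
grip_width: 0.0558
```

```bash
python3 - <<'E'
from bench import r
from h import *
o=r.get_obs(); print(o["clock"],o["tcp_pos"],o["grip_width"],o["contact_force"]); print(togo(o,(.4835,-.0725,.2)))
for n in ["wrist","top","side"]:
    f=r.grab_frame(n); cv2.imwrite(f"pics/{n}1.png",f["frame"]); np.savez(f"pics/{n}1.npz",**f)
    if n=="wrist": print(ray(f,(320,200),True))
E
```

```text
1.85 [ 0.48299717 -0.07183261  0.19988483] 0.055753832076576866 [-0.28566223 -0.7721332   0.59135734]
(array([-0.4, -0.1,  0.7]), array([-0.02,  0.03,  0.05]))
(array([ 0.56298068, -0.06516071,  0.34158713]), array([-0.31535162, -0.01864548, -0.9487917 ]))
```

View pics/wrist1.png

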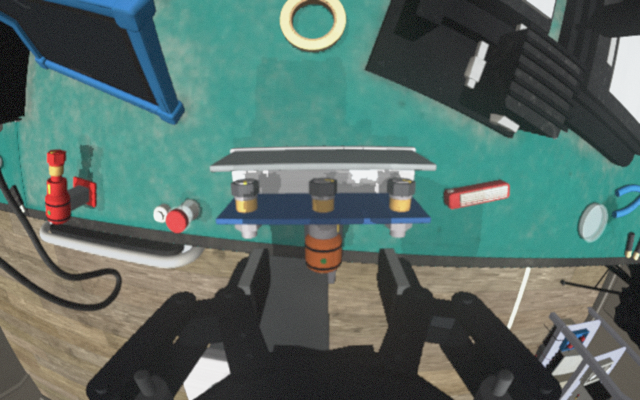

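View pics/side1.png

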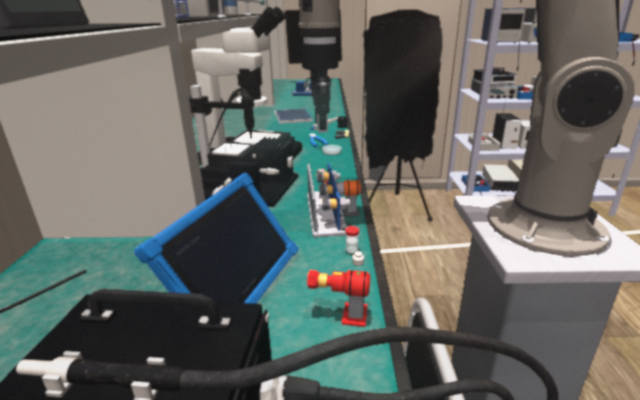

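In the wrist view the backing plate's top edge is at about rows 152–165, the bracket's top edge at about row 220, the heads at (245,188), (322,190) and (402,188), and the fingers at (250,285) and (395,285). I'll measure the edges from this.

```bash
python3 - <<'E'
import cv2
im=cv2.imread("pics/wrist1.png"); c=im[140:240,200:450]; cv2.imwrite("pics/wrist1z.png",cv2.resize(c,None,fx=3.2,fy=5,interpolation=cv2.INTER_CUBIC))
E
```

```text
(no output)
```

View pics/wrist1z.png

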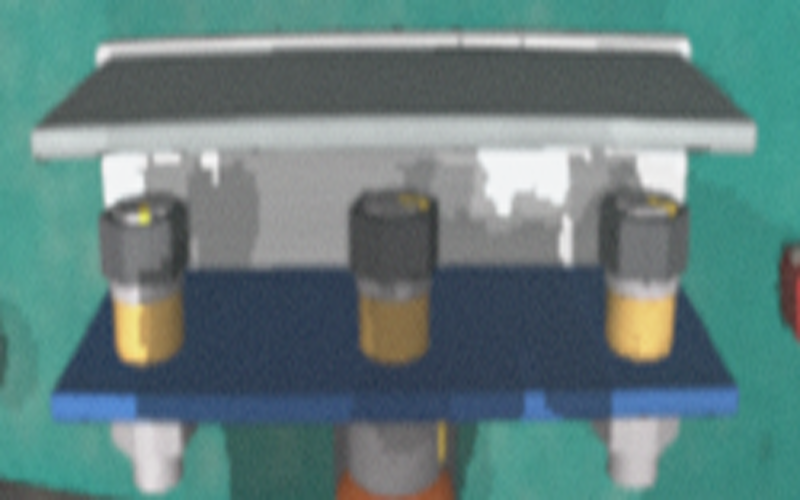

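```bash
python3 - <<'E'
from h import *
f=dict(np.load("pics/wrist1.npz"))
Z=lambda x,y:(200+(x+.5)/3.2-.5,140+(y+.5)/5-.5)
P=lambda x,y,z:onz(f,Z(x,y),z,True)
L=P(52,405,.088);Rr=P(737,400,.088);L2=P(33,139,.088);R2=P(755,136,.088)
print(L,Rr,np.linalg.norm(L-Rr),L2,R2,np.linalg.norm(L2-R2)); print((L+Rr+L2+R2)/4)
for a,b in((L,Rr),(L2,R2)): d=a-b; print(np.degrees(np.arctan2(-d[0],d[1])))
for x,y in((144,245),(392,243),(643,240)): print("head",P(x,y,.070))
E
```

```text
[0.4496902  0.02372787 0.088     ] [ 0.46925462 -0.17247492  0.088     ] 0.19717581517666896 [0.49954142 0.02859323 0.088     ] [ 0.51860761 -0.16778996  0.088     ] 0.19730655694302854
[ 0.48427346 -0.07198595  0.088     ]
5.694441921603053
5.54527912606033
head [0.477245   0.00060429 0.07      ]
head [ 0.48420621 -0.07142773  0.07      ]
head [ 0.491885  -0.1440812  0.07     ]
```

Both views agree within about 1 mm. The target is (0.484, -0.072), yaw 5.5°. I'll align first, then descend in stages.

```bash
python3 - <<'E'
from bench import r
from h import *
o=r.get_obs(); print(o["clock"],o["tcp_pos"],togo(o,(.484,-.072,.043),5.5))
E
```

```text
2.0 [ 0.4832816  -0.07397933  0.20105349] (array([ -0.7, 158.1,  -2.1]), array([-0.07, -0.43, -0.07]))
```

Request:
drive_tool(series=[[-0.7, 25, -1.5, 0, -0.3, 0, 52], [-0.7, 50, -1.5, 0, -0.3, 0, 52], [-0.7, 75, -1.5, 0, -0.3, 0, 52], [-0.7, 90, -1.5, 0, -0.3, 0, 52], [-0.7, 90, -1.5, 0, -0.3, 0, 52]])

```text
clock: 2.5
tcp_pos: [0.4823, -0.0739, 0.1097]
orientation: [-0.102, 2.174, -2.177]
contact_force: [-1.0, 0.7, 0.4]
grip_width: 0.0516
```

```bash
python3 - <<'E'
from bench import r
from h import *
o=r.get_obs(); print(o["clock"],o["tcp_pos"],o["grip_width"],o["contact_force"],togo(o,(.484,-.072,.043),5.5))
for n in ["wrist","side"]:
    f=r.grab_frame(n); cv2.imwrite(f"pics/{n}2.png",f["frame"]); np.savez(f"pics/{n}2.npz",**f)
    o=r.get_obs(); print(o["clock"],o["tcp_pos"],togo(o,(.484,-.072,.043),5.5))
E
```

```text
2.5 [ 0.48233777 -0.07391427  0.10970005] 0.05161825737710307 [-0.97314287  0.68073524  0.37255969] (array([-2. , 66.7, -1.8]), array([-0.07, -0.26,  0.13]))
2.55 [ 0.48335319 -0.07374515  0.11090616] (array([-0.8, 67.9, -1.8]), array([-0.08, -0.25,  0.01]))
2.6 [ 0.4841014  -0.07354342  0.11168105] (array([ 0.1, 68.7, -1.7]), array([-0.1 , -0.23, -0.09]))
```

View pics/wrist2.png

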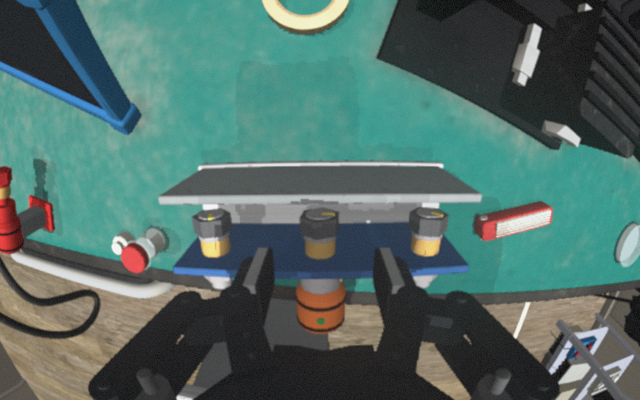

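```bash
python3 - <<'E'
from h import *
f=dict(np.load("pics/wrist2.npz")); im=f["frame"].copy()
a=np.radians(5.4); zt=np.array([np.sin(a),-np.cos(a),0]); xt=np.array([-np.cos(a),-np.sin(a),0])
tcp=np.array([.4835,-.0738,.111])
big=cv2.resize(im[180:340,200:450],None,fx=3.2,fy=3.2,interpolation=cv2.INTER_CUBIC)
def dot(P,c):
    p=proj(f,P,True); cv2.circle(big,tuple(int(round(v)) for v in ((p-[200,180]+.5)*3.2)),3,c,-1); return p.round(1)
for sz in(-26,26):
    for sx in(-11,11):
        print(dot(tcp+zt*sz/1000+xt*sx/1000+[0,0,.004],(0,255,0)))
dot(np.array([.484,-.072,.062])+[0,0,.012],(255,0,255))
for s in(-75,75): dot(np.array([.484,-.072,.074])+zt*s/1000,(255,0,255))
for s in(-100,100):
  for q in(-25,25): dot(np.array([.484,-.072,.088])+zt*s/1000+xt*q/1000,(0,0,255))
cv2.imwrite("pics/w2z.png",big)
E
```

```text
[269.1 243.6]
[272.4 280.7]
[374.1 243.5]
[371.2 280.6]
```

View pics/w2z.png

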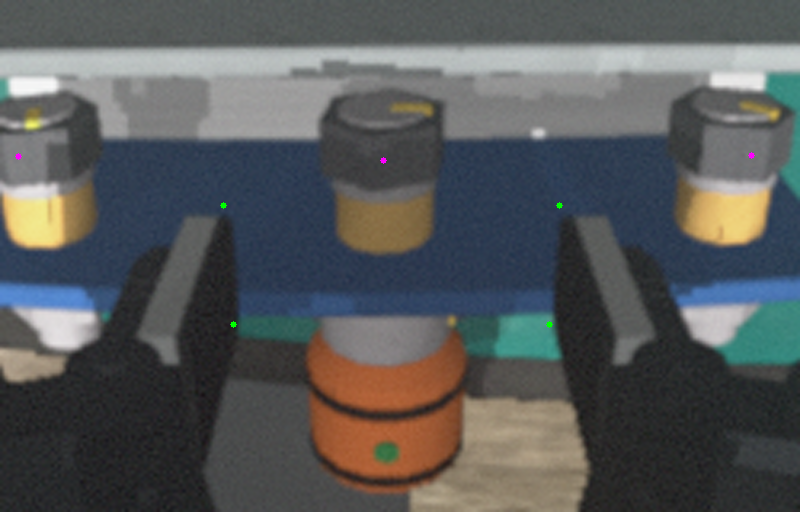

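The projected points match the picture: bracket and head agree, and the finger midline is at column 396 against the head's 383, which is the expected 1.8 mm offset. I'll descend into the gap with that correction.

Request:
drive_tool(series=[[0, 10, -1.8, 0, -0.2, 0, 50], [0, 22, -1.8, 0, -0.2, 0, 50], [0, 34, -1.8, 0, -0.2, 0, 50], [0, 40, -1.8, 0, -0.2, 0, 50], [0, 40, -1.8, 0, -0.2, 0, 50]])

```text
clock: 3.1
tcp_pos: [0.4831, -0.0717, 0.0704]
orientation: [-0.105, 2.171, -2.174]
contact_force: [-0.3, -0.1, 0.2]
grip_width: 0.0505
```

```bash
python3 - <<'E'
from bench import r
from h import *
f=r.grab_frame("wrist"); cv2.imwrite("pics/wrist3.png",f["frame"][100:400,120:520].repeat(2,0).repeat(2,1))
f=r.grab_frame("side"); cv2.imwrite("pics/side3.png",cv2.resize(f["frame"][130:250,270:400],None,fx=5,fy=5))
o=r.get_obs(); print(o["clock"],o["tcp_pos"],o["grip_width"],o["contact_force"],togo(o,(.484,-.072,.043),5.5))
E
```

```text
3.2 [ 0.48401533 -0.07170492  0.07151859] 0.050171592721670356 [ 0.75579601  0.4839825  -0.45423575] (array([ 0.1, 28.5,  0.2]), array([-0.09, -0.02, -0.07]))
```

View pics/wrist3.png

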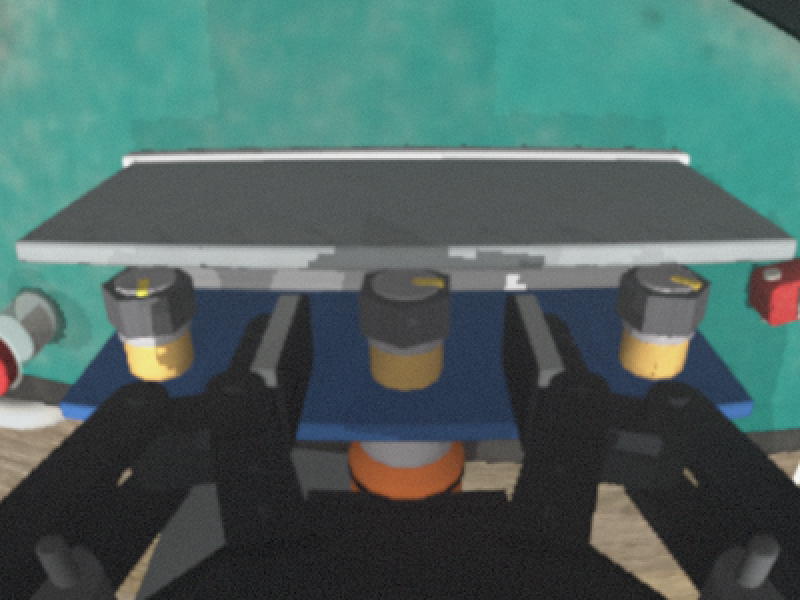

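View pics/side3.png

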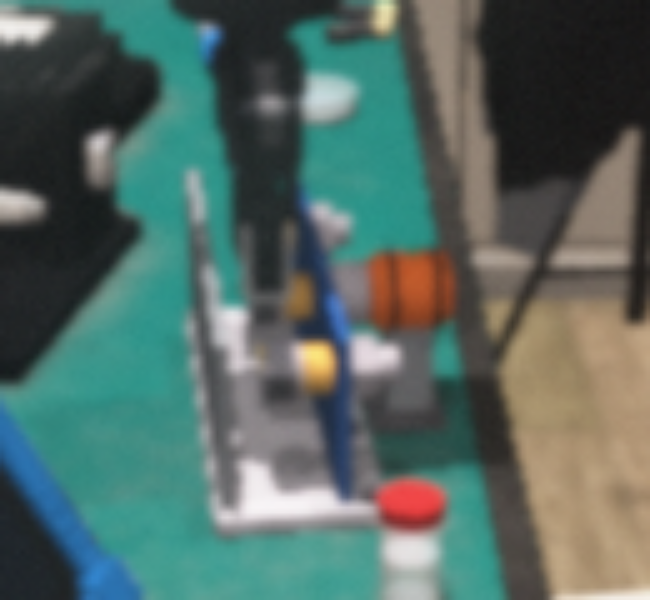

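The fingers are in the gap between the two plates, and their midline (column 406) is on the head (405). Descending the rest of the way.

Request:
drive_tool(series=[[0, 9, 0.2, 0, 0, 0, 50], [0, 18, 0.2, 0, 0, 0, 50], [0, 27, 0.2, 0, 0, 0, 50], [0, 28, 0.2, 0, 0, 0, 48], [0, 28, 0.2, 0, 0, 0, 44]])

```text
clock: 3.7
tcp_pos: [0.4837, -0.0718, 0.043]
orientation: [-0.104, 2.171, -2.174]
contact_force: [-0.9, 0.5, 0.3]
grip_width: 0.044
```

```bash
python3 - <<'E'
from bench import r
from h import *
f=r.grab_frame("wrist"); cv2.imwrite("pics/wrist4.png",f["frame"][100:400,120:520].repeat(2,0).repeat(2,1))
o=r.get_obs(); print(o["clock"],o["tcp_pos"],o["grip_width"],o["contact_force"],togo(o,(.484,-.072,.043),5.5))
E
```

```text
3.75 [ 0.48399219 -0.07188821  0.04332875] 0.043742139055857276 [-0.24001131 -0.7258521   0.33504148] (array([0. , 0.3, 0.1]), array([-0.08, -0.02, -0.04]))
```

View pics/wrist4.png

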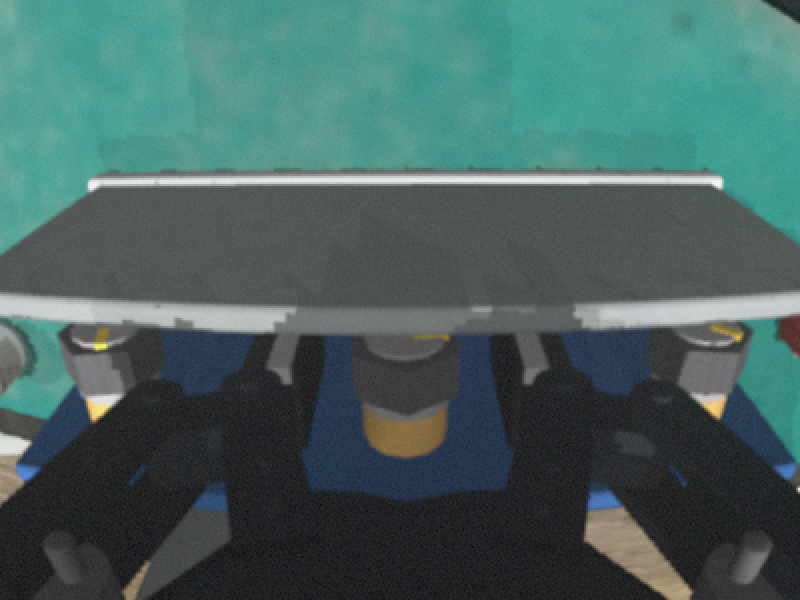

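Centred at depth: the finger inner faces at columns ~325 and ~490 sit symmetrically about the head at 406, and there is no contact force. Closing now.

Request:
drive_tool(series=[[0, 0, 0, 0, 0, 0, 38], [0, 0, 0, 0, 0, 0, 32], [0, 0, 0, 0, 0, 0, 28], [0, 0, 0, 0, 0, 0, 22], [0, 0, 0, 0, 0, 0, 15]], squeeze=70)

```text
clock: 4.25
tcp_pos: [0.4841, -0.0713, 0.0439]
orientation: [-0.103, 2.171, -2.173]
contact_force: [-1.8, 2.2, 6.5]
grip_width: 0.0222
```

Request:
drive_tool(series=[[0, 0, 0, 0, 0, 0, 10], [0, 0, 0, 0, 0, 0, 10], [0, 0, 0, 0, 0, 0, 10], [0, 0, 0, 0, 0, 0, 10], [0, 0, 0, 0, 0, 0, 10]])

```text
clock: 4.75
tcp_pos: [0.4841, -0.0713, 0.0439]
orientation: [-0.103, 2.171, -2.173]
contact_force: [-1.6, 1.5, 1.9]
grip_width: 0.0225
```

Request:
drive_tool(series=[[0, 0, 0, 0, 0, 0, 10], [0, 0, 0, 0, 0, 0, 10], [0, 0, 0, 0, 0, 0, 10], [0, 0, 0, 0, 0, 0, 10], [0, 0, 0, 0, 0, 0, 10]])

```text
clock: 5.25
tcp_pos: [0.4841, -0.0713, 0.0439]
orientation: [-0.103, 2.17, -2.173]
contact_force: [-0.3, -0.1, 1.0]
grip_width: 0.0227
```

Request:
drive_tool(series=[[0, 0, 0, 0, 0, 0, 10], [0, 0, 0, 0, 0, 0, 10], [0, 0, 0, 0, 0, 0, 10], [0, 0, 0, 0, 0, 0, 10], [0, 0, 0, 0, 0, 0, 10]])

```text
clock: 5.75
tcp_pos: [0.4841, -0.0713, 0.0439]
orientation: [-0.103, 2.17, -2.173]
contact_force: [-1.0, 0.3, 1.1]
grip_width: 0.0225
```

Request:
drive_tool(series=[[0, 0, 0, 0, 0, 0, 10], [0, 0, 0, 0, 0, 0, 10], [0, 0, 0, 0, 0, 0, 10], [0, 0, 0, 0, 0, 0, 10], [0, 0, 0, 0, 0, 0, 10]])

```text
clock: 6.25
tcp_pos: [0.4841, -0.0713, 0.0439]
orientation: [-0.103, 2.171, -2.173]
contact_force: [-1.3, -0.4, 1.5]
grip_width: 0.0227
```

```bash
python3 - <<'E'
from bench import r
from h import *
f=r.grab_frame("wrist"); cv2.imwrite("pics/wrist5.png",f["frame"][100:400,120:520].repeat(2,0).repeat(2,1))
o=r.get_obs(); print(o["clock"],o["tcp_pos"],o["grip_width"],o["contact_force"],o["moment"],togo(o,(.484,-.072,.043),5.5))
E
```

```text
6.3 [ 0.48414055 -0.07130131  0.04392863] 0.022597725499371203 [-1.06758896  0.02033177  1.04786352] [0.20205245 0.11180198 0.0322235 ] (array([0.2, 0.9, 0.7]), array([-0.06,  0.  , -0.07]))
```

View pics/wrist5.png

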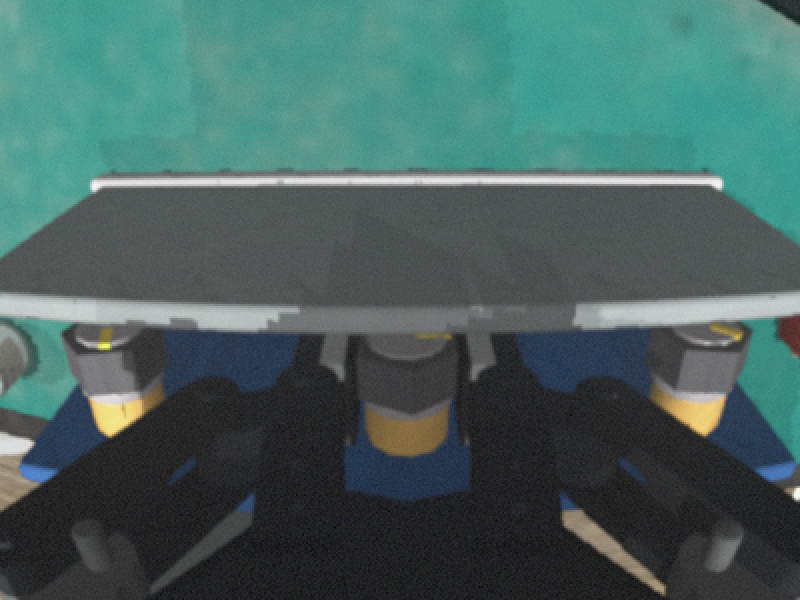

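The fingers hold the head at a steady 22.6 mm opening, with the flats vertical. To check that it has stopped, I'll wait and compare frames, including the yellow marks.

Request:
drive_tool(series=[[0, 0, 0, 0, 0, 0, 10], [0, 0, 0, 0, 0, 0, 10], [0, 0, 0, 0, 0, 0, 10], [0, 0, 0, 0, 0, 0, 10], [0, 0, 0, 0, 0, 0, 10]])

```text
clock: 6.8
tcp_pos: [0.4841, -0.0713, 0.0439]
orientation: [-0.103, 2.171, -2.173]
contact_force: [-0.8, -0.2, 1.4]
grip_width: 0.023
```

Request:
drive_tool(series=[[0, 0, 0, 0, 0, 0, 10], [0, 0, 0, 0, 0, 0, 10], [0, 0, 0, 0, 0, 0, 10], [0, 0, 0, 0, 0, 0, 10], [0, 0, 0, 0, 0, 0, 10]])

```text
clock: 7.3
tcp_pos: [0.4841, -0.0713, 0.0439]
orientation: [-0.103, 2.171, -2.173]
contact_force: [-0.2, -0.3, 1.0]
grip_width: 0.0226
```

```bash
python3 - <<'E'
from bench import r
from h import *
f=r.grab_frame("wrist"); cv2.imwrite("pics/wrist6.png",f["frame"][100:400,120:520].repeat(2,0).repeat(2,1))
t=r.grab_frame("top"); cv2.imwrite("pics/top6.png",cv2.resize(t["frame"][170:250,230:460],None,fx=3.4,fy=3.4,interpolation=cv2.INTER_CUBIC))
o=r.get_obs(); print(o["clock"],o["tcp_pos"],o["grip_width"],o["contact_force"])
a=cv2.imread("pics/wrist5.png");b=cv2.imread("pics/wrist6.png")
Y=lambda i:cv2.inRange(cv2.cvtColor(i[330:345,350:470],cv2.COLOR_BGR2HSV),(20,120,90),(32,255,255))
for i in(a,b,cv2.imread("pics/wrist4.png")):
    m=np.argwhere(Y(i)>0); print(len(m),m.mean(0) if len(m) else None)
d=cv2.absdiff(a,b)[325:460,345:475]; print("head diff",d.mean(),d.max(),"bg",cv2.absdiff(a,b)[200:290,150:650].mean())
for n,z in (("a",a),("b",b)): pass
cv2.imwrite("pics/cmp.png",np.hstack([cv2.resize(i[320:470,340:480],None,fx=2.8,fy=2.8,interpolation=cv2.INTER_CUBIC) for i in(a,b)]))
E
```

```text
7.4 [ 0.48410482 -0.0712753   0.04391376] 0.02264424190645704 [0.27556378 0.0564397  0.89318504]
8 [ 6.5 97.5]
12 [ 5.83333333 97.16666667]
20 [ 7.3 92.9]
head diff 2.8882431149097814 22 bg 2.4107555555555558
```

View pics/cmp.png

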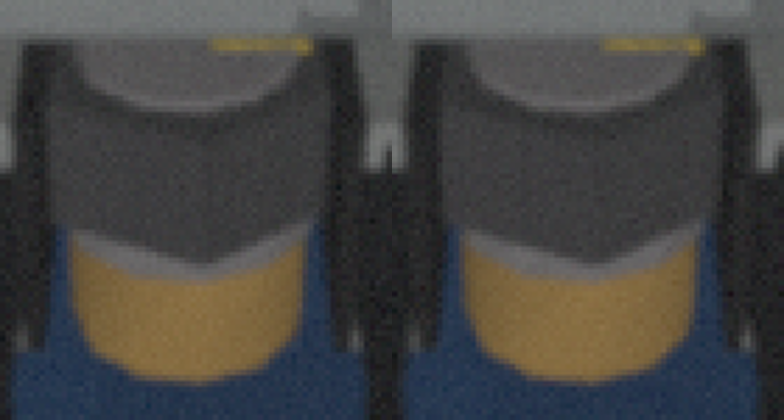

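View pics/top6.png

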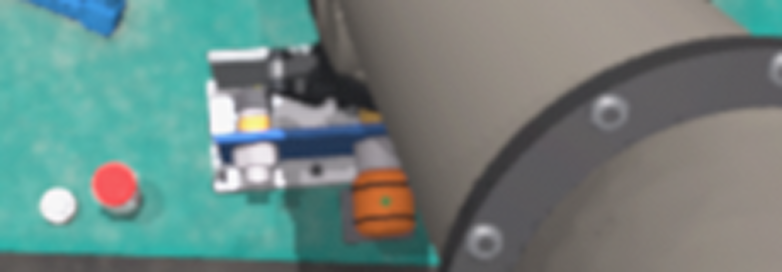

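The two frames, 1.1 s apart, look the same: a hex corner sits on top, centred at column ~205 of 392, the flats lie against the pads, and the yellow mark hasn't moved. The vial and weight stand where they did. Handing in.

```bash
python3 - <<'E'
from bench import r
print(r.hand_in())
o=r.get_obs(); print(o["clock"],o["tcp_pos"],o["grip_width"],o["contact_force"])
E
```

```text
the job is handed in; nothing more can be done
None
the job is handed in; nothing more can be done
```

The fingers are holding the head of the middle bolt, which the orange runner drives, and it looked stopped when I handed the job in at about 7.4 s. `hand_in` gives no verdict, so the checks below are my own.

**Position:** The top and wrist cameras placed the head at about (0.484, -0.072) with a yaw of 5.5°, agreeing to about 1 mm. The bracket measured 197–199 mm, the plate spacing 50 mm and the bolt pitch 73–74 mm, all close to the given sizes. At the end the TCP was at (0.4841, -0.0713, 0.0439), so the grasp point is about 63 mm high and within about 1 mm of the head's centre, going by those camera positions.

**Grip:** I commanded 70 N. The opening held at 22.6–23.0 mm for more than 2.5 s. That is slightly under the nominal 24 mm across flats. I did not find out why; it could be pad give or a sensor offset. The finger force on the bolt itself is not measured directly.

**Stopped:** Two wrist images 1.1 s apart showed the head and its yellow mark in the same place within half a pixel. Free turning would have moved the mark about 2 pixels.

**Surroundings:** The wrist force was about 0–1.5 N while holding, with a peak reading of about 7 N as the fingers closed, so there was no sign of contact with the fixture. The fingers stayed clear of the other two bolts in the pictures. In the last top view the vial and weight stood where they were. The arm hid the hex keys in that view, but they were unmoved in the wrist pictures during the descent.

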